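# Retract the cutter's blade and put it away in its tray

### The job

The slide-blade cutter was left with its blade out, nose down in the narrow steel trough: lift it out by its free tail, lay it flat on the clear bench between trough and tray with its thumb button up, and let go. Then hold the button down while sliding it all the way back, until the blade is fully in, and let the button spring up locked. Last, take the cutter again by its waist, where the tray leaves room for fingers, and lay it in its own cut-out in the tool tray, the right way round and fully down; keep the fingers off the blade and do not push the timer, cap, carton or flask away.

Things in the scene. Friction and masses are not known exactly. Their poses are not given: they have to be found in the camera images.
- cutter: grey slide-blade cutter, loose, 0.12 kg. Handle 150 long (x), 14 thick (z): tail 22 wide (x -75 to -46), body 30 wide (to x 52), nose 24 wide (to x 75); a finger guard stands 5 mm out of its +y side at x 44 to 56. Origin: underside, middle of the handle; +x to the nose, +z up through the face with the button. At the start it lies in the trough tilted 17 deg nose down, waist sunk between its sides
- cutter_tail (a point): middle of the cutter's narrow tail, 60 mm behind its origin, at half thickness; 22 mm wide here, the tail's end lies 15 mm further back
- cutter_waist (a point): middle of the cutter's ribbed waist, 15 mm in front of its origin, at half thickness; 30 mm wide here
- cutter_nose (a point): on the cutter's underside at the end of its nose, 75 mm in front of its origin
- cutter_thumb (a point): middle of the top of the black ribbed thumb button (26 long, 16 wide). 21 mm above the cutter's underside when up, so 7 mm above the handle's face, 1.5 mm above it when fully pressed; with the blade out it lies 22 mm in front of the cutter's origin, with the blade in 6 mm behind it
- cutter_slider (a joint): how far the slider with button and blade is drawn back towards the tail, m: 0 blade fully out, 0.028 fully in, at the stop. A sprung tooth under the button locks it every 7 mm (0, 0.007, ... 0.028; 0.5 mm play). With the button down it slides at about 1 N; with the button up, pushing it moves the whole cutter. Starts at one of the first two notches
- cutter_button (a joint): how far the thumb button is pressed in, in m: 0 up, 0.0055 at its stop. 2 N start it, 5 N press it fully; press it at least 0.0035, where the tooth is fully clear. Let go between notches, it catches in the next notch it is pushed to
- cutter_blade: the flat steel blade, 16 wide, 1.6 thick, 9 to 10.6 mm above the cutter's underside; stands up to 28 mm out of the nose (28 mm less the slider's value). Its origin lies 22 mm in front of the cutter's less the slider's value. The fingers must not touch it
- trough: narrow steel trough, fixed, outside 151 long (x), 48 wide (y), 36 high, sheet 2 mm, floor 2.5 mm. Origin: centre of its underside. The cutter lies along it, nose to the trough's +x end, tail over its -x end. Between trough and tray the bench (z = 0) is clear from 0.38 to 0.60 m ahead of the robot, 0.05 m to either side of straight ahead
- tray: white plastic tool tray with a dark foam insert, fixed, 206 long (x), 160 wide (y), rim 23 high, foam 21 high; it stands on the thin silvery bench mat. Origin: centre of its underside. On its -y half the cutter's cut-out, on its +y half a spatula and tweezers in theirs
- pocket (a point): floor of the cutter's cut-out, under its middle, 9 mm above the tray's underside; x to its nose end, z up. The seated cutter's origin and axes lie here. The cut-out is 12 deep, follows the cutter's outline (blade in) with 2 mm to spare all round, has a recess for the guard on +y and a finger well 42 long (x -6 to 36) and 29 wide on each side of the waist; elsewhere no room for fingers
- pocket_nose (a point): floor of the cut-out where the end of the cutter's nose comes to lie, 75 mm in front of pocket
- pocket_waist (a point): where cutter_waist lies when the cutter is seated: between the two finger wells, 7 mm above the cut-out's floor
- bench_timer: flat white bench timer 58x72x19, loose bystander, origin centre of underside
- blue_cap: blue bottle cap, 52 across, 24 high, loose bystander, origin centre of underside
- slide_box: small carton 40x64x28, loose bystander, origin centre of underside
- flask_100: conical flask, 60 across, 97 high, loose bystander, origin centre of underside

How it is judged:
On the way, in this order (a step that is already met when the one before it is completed fails the run):
1. the cutter lies flat on the bench, button up, let go, the blade still out (height (world z) of cutter below 0.005 m and angle between cutter's own z axis and vertical below 0.06 rad and contact force between the fingers and cutter below 0.05 N and linear speed of cutter below 0.02 m/s and value of joint cutter_slider below 0.012 m), for 0.3 s.
2. the blade is fully drawn in and the button is up again, locked (value of joint cutter_slider above 0.0263 m and value of joint cutter_button below 0.0015 m and contact force between the fingers and cutter below 0.05 N), for 0.2 s.
At the end, for the whole second after the job is handed in: The cutter lies in its cut-out in the tray: origin within 5 mm and nose within 6 mm of their places, underside within 2 mm of the cut-out's floor, level within 2 degrees, at rest; the slider at its rear stop (above 26.3 mm) with the button up (under 1.5 mm) (horizontal distance between cutter and pocket below 0.005 m and horizontal distance between cutter_nose and pocket_nose below 0.006 m and z of cutter in the frame of pocket below 0.002 m and angle between cutter's own z axis and vertical below 0.035 rad and value of joint cutter_slider above 0.0263 m and value of joint cutter_button below 0.0015 m and linear speed of cutter below 0.02 m/s); the robot touches nothing.
It fails at once if the fingers touch the blade (contact force between the fingers and cutter_blade above 1 N).
It fails at once if a bystander is pushed away more than 3 cm (distance of any of bench_timer, blue_cap, slide_box, flask_100 from where it was at the start of the episode above 0.03 m).
It also fails if it takes over 72 s, if anything falls off the work surface, if the arm or the gripper's body presses on something with over 40 N, if the wrist force passes 120 N, or if a joint passes its speed limit or range.

### The arm

A 6-joint arm with a two-finger parallel gripper is mounted at the origin on a cart in front of the work surface, level with it; the furniture and walls round the work are solid. World frame = base frame: x ahead of the robot, y to its left, z up, the work surface at z = 0. Lengths are in m, angles in rad, forces in N, time in s.
With the tool pointing down it reaches from about 0.375 to 0.9 m from the base axis. Payload 3.1 kg.
Tool frame: the origin (TCP) lies between the finger pads; the fingertips stand manip.nose_length ahead of it and the grasp point (between the pads) lies 5 mm behind it (manip.nose_length is the distance from the TCP to the fingertips, in m); z points along the fingers, y is the line along which they close (so a half turn about z gives the same grasp; the last joint's range is limited). The gripper opens to 85 mm and grips with 20 to 120 N. Pads are 22 mm wide; open, the fingers measure 114 mm over their backs; the gripper's body (76 mm by 85 mm) begins 54 mm behind the grasp point. The pads swing forward as they close: fully open they stand 13 mm farther back than shut.
Start: joints at [1.095, 0.527, 1.433, -0, 1.181, -0.178], TCP at [0.183, 0.598, 0.245] pointing down, gripper open.
Joint ranges: [-3.08, 3.08], [-0.75, 2.2], [0.22, 2.44], [-1.43, 4.57], [0, 2.65], [-2.85, 2.85]. Speed limits (rad/s): [2.79, 2.79, 3.14, 3.14, 3.14, 3.14].

### API

Orientations are given as a unit quaternion [x, y, z, w].
In Python, from station import monitor, eyes, job, manip gives the robot as it stands.
- The arm moves only by the shell command python3 -m pendant 'ROWS' [FORCE]. ROWS is JSON, a list that holds one entry, the list of rows, each a list of 7 numbers: the shift along the tool's x, y, z as a fraction of full scale, then the turn, a rotation vector about the tool's x, y, z as a fraction of full scale, then the opening, from 0 (shut) to 1 (fully open). A call has 1 to 20 rows; each row shifts and turns the commanded pose from where the row before left it, along the tool's axes as they then stand; what a row does not reach is not made up. Full scale, the value 1, is 800 mm for a shift and 0.12 rad for a turn. A row lasts 1/10 s, in which the tool goes at most 50 mm and 8.59 degrees, less where a joint would pass 70% of its speed; a pose out of reach is approached as far as the arm can. A call with a number of a shift or a turn outside -1 to 1 is refused whole. A call with a gripper value outside its range is refused whole. The fingers move at their own pace and stop on an object; FORCE is the grip in N (left out, the last holds). Time passes only in rows, so rows that do not move let the fingers close. It gives the time, the measured TCP pose, the force, the opening and the grip force at its end, in the units of the state.
- monitor.sense(): the state, without advancing time (a new reading comes with each control period).
- eyes.snapshot(name): name is "scene" or "top" or "wrist"; returns a dict with "pixels" (420x560x3 uint8, red, green, blue), "depth" (420x560 float32, m along the optical axis (not along the pixel's ray), 0 where there is no reading), "intrinsics" (3x3 intrinsics, pixels), "eye" and "attitude" of the camera in the world. Camera axes: x right, y down, z forward; pixel columns grow to the right and rows downward; lengths in m; the calibration is good to about 2 mm. A picture is of the moment at which its call begins.
- job.sign_off(): hands the job in; it is judged then, once.
The state is a dict: "t": time; "q": joint angles; "qd": joint speeds; "tau": joint torques, N m; "tcp_pos": TCP position; "tool_rot": TCP orientation; "force": force on the tool from outside, world axes, zero at the start; "ft_torque": the same for the moment, N m; "finger_gap": opening from 0.0 (shut) to 1.0 (fully open); "gripper_force": force on a finger pad.
Only numpy, scipy, OpenCV 4.12 (cv2) and the standard library are available. Lean on these libraries where they do the work, as an engineer would, in place of code of your own. Each camera call takes 0.05 s, during which the arm holds its last target. There are 200 camera calls.

## Working session

There is one attempt and no reset: what is moved stays moved. The work goes in short steps, Python scripts to look and compute and a shell command to move; the robot and the scene stay as the last step left them, time stands still between calls to the robot, and variables do not carry over. Pictures are saved under pics/ and viewed, at most 12 in all, crops included, and the job is handed in when it is done.

```bash
ls; mkdir -p pics
cat > h.py <<'E'
import numpy as np, cv2
from scipy.spatial.transform import Rotation as R
from station import monitor, eyes, job, manip
def snap(n,f):
    s=eyes.snapshot(n); np.savez('pics/'+f+'.npz',**{k:np.array(v) for k,v in s.items()})
    cv2.imwrite('pics/'+f+'.png',s['pixels'][:,:,::-1]); return s
def load(f): return dict(np.load('pics/'+f+'.npz'))
def cloud(s):
    K=s['intrinsics'];d=s['depth'];v,u=np.mgrid[:d.shape[0],:d.shape[1]]
    P=np.stack([(u-K[0,2])/K[0,0]*d,(v-K[1,2])/K[1,1]*d,d],-1)
    A=np.array(s['attitude']); A=R.from_quat(A).as_matrix() if A.size==4 else A
    return P@A.T+np.array(s['eye'])
E
python3 - <<'E'
from h import *
s=snap('top','top0');snap('scene','sc0')
print(s['eye'],s['attitude'],s['intrinsics'],manip.nose_length)
st=monitor.sense();print(st)
a=cv2.imread('pics/top0.png')
E
```

```text
pics
[ 0.41015419 -0.11520331  1.28020706] [-0.69527094  0.71490429 -0.04552729  0.05862973] [[412.38714425   0.         281.76146044]
 [  0.         412.38714425 216.25740853]
 [  0.           0.           1.        ]] 0.014
{'t': 0.1, 'q': array([ 1.09550623e+00,  5.28405992e-01,  1.43373806e+00, -2.92741883e-05,
        1.18142111e+00, -1.78522960e-01]), 'qd': array([-0.00045081, -0.00212753, -0.00167696,  0.00074473,  0.00059514,
        0.00029241]), 'tau': array([-4.24687978e-04, -4.43305314e+01, -1.78585339e+01, -2.97769484e-04,
        3.95158888e-03,  2.16582592e-06]), 'tcp_pos': array([0.18248065, 0.59713502, 0.24442279]), 'tool_rot': array([ 1.47834074e-01,  9.89011685e-01, -9.38366855e-04, -3.03881107e-04]), 'force': array([-0.48545744, -0.45371021, -0.13972029]), 'ft_torque': array([-0.01453949,  0.0450697 , -0.00036011]), 'gripper_force': 0.0, 'finger_gap': 1.0026998783491095}
```

View pics/top0.png

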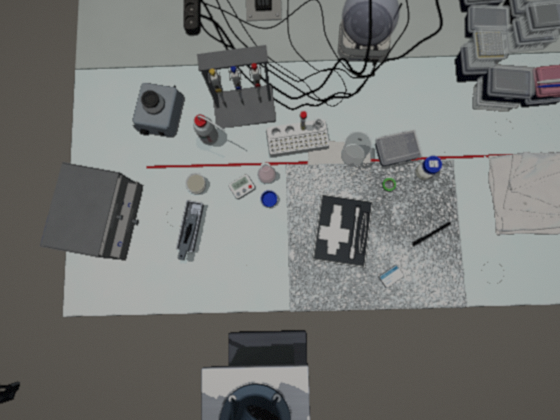

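View pics/sc0.png

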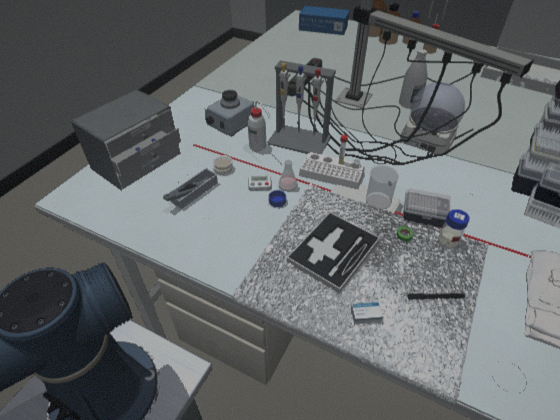

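The top view shows the trough with the cutter at about (192,230) and the tray at (343,230), with its cut-out on the left half. The timer is at (242,187), the cap at (269,199), the flask at (267,173), and the carton may be at (389,276). The scene view agrees. I'll enlarge both and measure.

Run:
```python
from h import *
s=load('top0');P=cloud(s);im=s['pixels'][:,:,::-1]
a=cv2.resize(im[190:270,160:225],None,fx=6,fy=6,interpolation=cv2.INTER_CUBIC)
b=cv2.resize(im[190:270,310:375],None,fx=6,fy=6,interpolation=cv2.INTER_CUBIC)
cv2.imwrite('pics/crop0.png',np.hstack([a,b]))
for u,v in [(192,230),(343,230),(242,187),(269,199),(267,173),(389,276),(330,280),(250,230)]: print(u,v,P[v,u].round(3))
def box(m,name):
    q=P[m][:,:2].astype(np.float32); r=cv2.minAreaRect(q); print(name,r,len(q))
    print(cv2.boxPoints(r).round(3).tolist())
z=P[...,2]
v,u=np.mgrid[:420,:560]
m=(abs(u-192)<22)&(abs(v-230)<38)&(z>0.02)&(z<0.045)
box(m,'trough'); 
m2=(abs(u-192)<22)&(abs(v-230)<38)&(z>0.045); 
if m2.sum()>3: box(m2,'tail'); print(P[m2][:, :].round(3)[:40:2].tolist())
m=(abs(u-343)<34)&(abs(v-230)<40)&(z>0.012)&(z<0.045)
box(m,'tray'); print(np.percentile(z[m],[5,50,95]))
```

```text
192 230 [0.561 0.18  0.036]
343 230 [ 0.551 -0.282  0.011]
242 187 [0.695 0.028 0.015]
269 199 [ 0.656 -0.055  0.005]
267 173 [ 0.724 -0.054  0.067]
389 276 [ 0.407 -0.409  0.033]
330 280 [ 0.399 -0.236  0.005]
250 230 [0.56  0.006 0.002]
trough ((0.5721078515052795, 0.19167861342430115), (0.0526353120803833, 0.16074343025684357), 78.20401000976562) 505
[[0.4880000054836273, 0.18199999630451202], [0.6449999809265137, 0.14900000393390656], [0.656000018119812, 0.20100000500679016], [0.49900001287460327, 0.23399999737739563]]
tail ((0.44508126378059387, 0.05855165421962738), (0.34509286284446716, 0.08095487952232361), 65.43204498291016) 167
[[0.3370000123977661, -0.0820000022649765], [0.4099999964237213, -0.11500000208616257], [0.5540000200271606, 0.19900000095367432], [0.47999998927116394, 0.23199999332427979]]
[[0.41, -0.115, 1.28], [0.41, -0.115, 1.28], [0.41, -0.115, 1.28], [0.41, -0.115, 1.28], [0.41, -0.115, 1.28], [0.551, 0.193, 0.048], [0.548, 0.187, 0.047], [0.533, 0.208, 0.047], [0.53, 0.19, 0.046], [0.527, 0.204, 0.05], [0.527, 0.187, 0.047], [0.524, 0.211, 0.048], [0.524, 0.196, 0.047], [0.524, 0.19, 0.045], [0.521, 0.205, 0.046], [0.521, 0.199, 0.047], [0.521, 0.193, 0.046], [0.518, 0.211, 0.047], [0.518, 0.196, 0.046], [0.515, 0.216, 0.049]]
tray ((0.5519652366638184, -0.282770574092865), (0.2051394283771515, 0.24259676039218903), 87.89765930175781) 3136
[[0.4269999861717224, -0.38100001215934753], [0.6690000295639038, -0.38999998569488525], [0.6769999861717224, -0.1850000023841858], [0.4350000023841858, -0.17599999904632568]]
[0.01302886 0.02227417 0.02754102]
```

View pics/crop0.png

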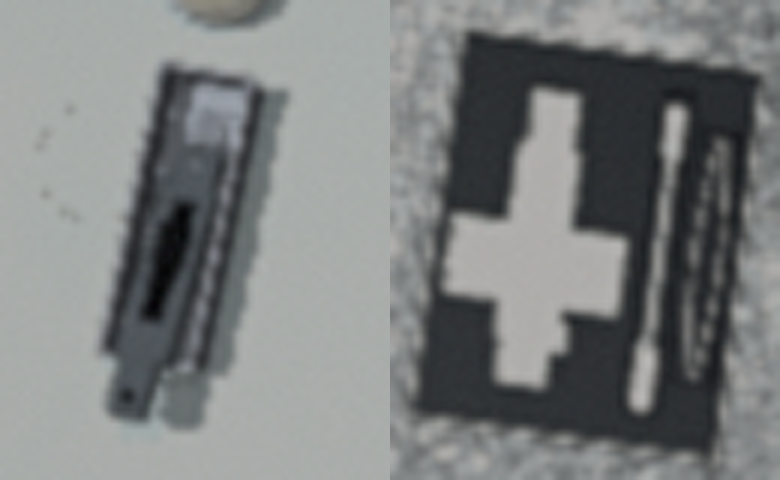

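The left crop shows the cutter in the trough, nose up-image, button at about (165,260) and tail at (128,395). The right crop shows the pocket with its narrow tail end at the top, finger wells at (535,260), guard recess at (568,330), and nose end at the bottom. So the seated cutter's nose points at the robot.

```bash
cat >> h.py <<'E'
def tool(yaw,tilt=0):
    "cutter-aligned tool: -x_tool along cutter +x (yaw), tilt = nose-down pitch; columns x,y,z"
    C=R.from_euler('ZY',[yaw,tilt]).as_matrix()
    return C@np.diag([-1,1,-1.])
def plan(p,Rt):
    st=monitor.sense();R0=R.from_quat(st['tool_rot']).as_matrix()
    d=np.array(p)-st['tcp_pos']
    print('tcp',st['tcp_pos'].round(4),'t',round(st['t'],2),'q6',st['q'][5].round(2),'F',np.round(st['force'],1),'gap',round(st['finger_gap'],3))
    print('shift mm old frame',(R0.T@d*1e3).round(1),' new frame',(Rt.T@d*1e3).round(1))
    print('shift units old',(R0.T@d/.8).round(4),' new',(Rt.T@d/.8).round(4),'rot units',(R.from_matrix(R0.T@Rt).as_rotvec()/.12).round(3))
E
python3 - <<'E'
from h import *
s=load('top0');P=cloud(s)
for y,x in [(395,128),(360,140),(260,165),(310,150)]:
    u=160+x/6;v=190+y/6;print('cut',P[int(round(v)),int(round(u))].round(4))
for y,x in [(90,556),(385,522),(262,535),(330,568)]:
    u=310+(x-390)/6;v=190+y/6;print('pock',P[int(round(v)),int(round(u))].round(4))
plan([.50,.207,.24],tool(-.207))
E
```

```text
cut [0.4813 0.2065 0.0615]
cut [0.4998 0.2037 0.0498]
cut [0.5512 0.1905 0.0439]
cut [0.5242 0.1995 0.0433]
pock [ 0.6293 -0.2703  0.0108]
pock [ 0.4772 -0.244   0.0198]
pock [ 0.5392 -0.2541  0.0081]
pock [ 0.5035 -0.269   0.0242]
tcp [0.1825 0.5971 0.2444] t 0.1 q6 -0.18 F [-0.5 -0.5 -0.1] gap 1.003
shift mm old frame [-417.7 -280.2    4.8]  new frame [-390.9 -316.5    4.4]
shift units old [-0.5222 -0.3503  0.006 ]  new [-0.4887 -0.3957  0.0055] rot units [-0.016 -0.003 -0.748]
```

```bash
python3 -m pendant '[[[-0.04,-0.027,0,0,0,0,1],[-0.04,-0.027,0,0,0,0,1],[-0.04,-0.027,0,0,0,0,1],[-0.04,-0.027,0,0,0,0,1],[-0.04,-0.027,0,0,0,0,1],[-0.04,-0.027,0,0,0,0,1],[-0.04,-0.027,0,0,0,0,1],[-0.04,-0.027,0,0,0,0,1],[-0.04,-0.027,0,0,0,0,1],[-0.04,-0.027,0,0,0,0,1],[-0.04,-0.027,0,0,0,0,1],[-0.04,-0.027,0,0,0,0,1],[-0.04,-0.027,0,0,0,0,1],[0,0,0,0,0,-0.375,1],[0,0,0,0,0,-0.375,1],[0,0,0,0,0,0,1],[0,0,0,0,0,0,1]]]'
python3 - <<'E'
from h import *
s=snap('wrist','w1');print(s['eye'],s['attitude'])
plan([.50,.207,.24],tool(-.207))
E
```

```text
t: 1.8
tcp_pos: [0.4981, 0.2075, 0.245]
tool_rot: [0.104, 0.995, -0.0, -0.0]
force: [0.6, 0.0, 0.6]
finger_gap: 1.001
gripper_force: 0.0
[0.42827568 0.22292068 0.37340635] [0.76874873 0.62350198 0.08974488 0.11052842]
tcp [0.4981 0.2076 0.2451] t 1.85 q6 -1.18 F [-0.2 -0.3 -0.7] gap 0.993
shift mm old frame [-2.  -0.2  5.1]  new frame [-2.  -0.2  5.1]
shift units old [-0.0024 -0.0003  0.0064]  new [-0.0024 -0.0003  0.0064] rot units [-0.002 -0.004 -0.001]
```

View pics/w1.png

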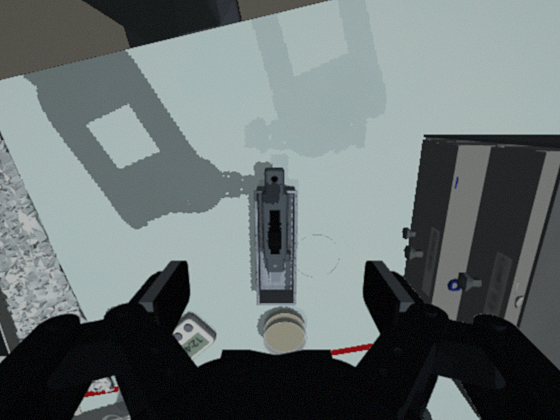

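The wrist view shows the tail with its hole at about (274,178), the button at (275,232), and the trough aligned with the tool. Next I'll fit the cutter's face from the cloud.

```bash
python3 - <<'E'
from h import *
s=load('w1');P=cloud(s)
for v in range(160,312,6):
    row=[f'{u}:{P[v,u,2]*1e3:.0f}' for u in range(252,302,4)]
    print(v,' '.join(row))
tail=P[168:188,264:286].reshape(-1,3); t=tail[(tail[:,2]>.035)]
print('tail ext',t.min(0).round(4),t.max(0).round(4),t.mean(0).round(4))
print([P[v,u].round(4).tolist() for u,v in [(274,170),(274,178),(274,186),(268,178),(280,178),(275,262),(275,232)]])
a=np.array([-.207]);
c=np.array([np.cos(-.207),np.sin(-.207)]);n=np.array([-c[1],c[0]])
q=t[:,:2]@np.c_[c,n]; print('along',q.min(0).round(4),q.max(0).round(4))
E
python3 -c "
import cv2;a=cv2.imread('pics/w1.png')[155:315,225:325];cv2.imwrite('pics/w1c.png',cv2.resize(a,None,fx=3.7,fy=3.7,interpolation=cv2.INTER_CUBIC))"
```

```text
160 252:-1 256:0 260:-0 264:0 268:-2 272:-1 276:-1 280:-2 284:-0 288:-1 292:-0 296:-0 300:1
166 252:-1 256:-0 260:-1 264:-2 268:-1 272:-1 276:-1 280:-1 284:-2 288:-1 292:-2 296:-1 300:-1
172 252:-0 256:-0 260:-1 264:-0 268:58 272:59 276:59 280:58 284:57 288:1 292:-1 296:-0 300:-2
178 252:-1 256:-0 260:-2 264:-1 268:57 272:56 276:58 280:58 284:53 288:-0 292:-1 296:-1 300:-2
184 252:0 256:-1 260:-1 264:-0 268:56 272:54 276:54 280:55 284:53 288:-1 292:-2 296:-0 300:-0
190 252:-0 256:35 260:35 264:41 268:53 272:52 276:52 280:52 284:49 288:36 292:36 296:34 300:-2
196 252:-0 256:35 260:3 264:49 268:49 272:50 276:51 280:50 284:48 288:1 292:2 296:36 300:-2
202 252:-2 256:35 260:1 264:47 268:48 272:48 276:47 280:48 284:47 288:1 292:2 296:36 300:-2
208 252:-1 256:36 260:3 264:45 268:46 272:46 276:46 280:45 284:46 288:1 292:3 296:35 300:-1
214 252:-1 256:37 260:1 264:43 268:43 272:43 276:44 280:42 284:43 288:2 292:2 296:35 300:-2
220 252:-2 256:35 260:3 264:41 268:41 272:40 276:40 280:41 284:41 288:3 292:2 296:36 300:-0
226 252:-0 256:34 260:2 264:37 268:38 272:38 276:37 280:38 284:37 288:2 292
[... 886 characters left out ...]
2 284:2 288:3 292:7 296:33 300:-1
292 252:-1 256:-1 260:21 264:12 268:11 272:10 276:10 280:10 284:11 288:10 292:9 296:-1 300:0
298 252:-0 256:-1 260:27 264:26 268:26 272:27 276:27 280:25 284:25 288:25 292:25 296:0 300:-2
304 252:-1 256:-2 260:36 264:35 268:35 272:34 276:35 280:36 284:36 288:36 292:36 296:-0 300:-1
310 252:-1 256:1 260:1 264:-1 268:-1 272:0 276:5 280:7 284:8 288:10 292:6 296:-1 300:-1
tail ext [0.4711 0.1972 0.0486] [0.4955 0.2218 0.06  ] [0.4824 0.2099 0.0556]
[[0.4741, 0.2111, 0.0566], [0.4825, 0.2093, 0.057], [0.4916, 0.2074, 0.0547], [0.4812, 0.203, 0.0571], [0.4837, 0.2157, 0.0579], [0.5979, 0.1859, 0.0204], [0.5488, 0.1963, 0.0426]]
along [0.4188 0.2939] [0.4403 0.3151]
```

View pics/w1c.png

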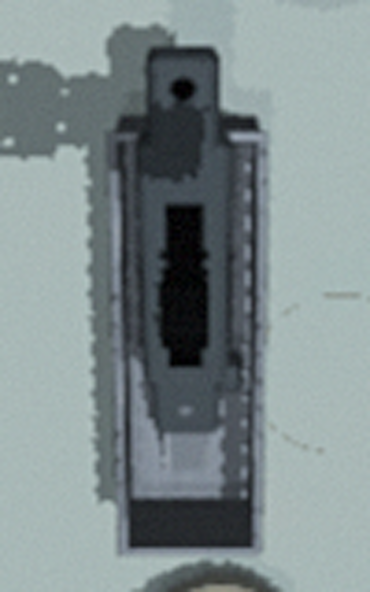

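The crop confirms the tail is clear beyond the trough's end, and the blade's glint at (195,455) shows it is still out. Next is the tilted approach.

Run:
```python
from h import *
plan([.4836,.2094,.058],tool(-.207,.297))
```

```text
tcp [0.4981 0.2076 0.2451] t 1.85 q6 -1.18 F [-0.2 -0.3 -0.7] gap 0.993
shift mm old frame [ 14.5  -1.2 187.1]  new frame [-40.8  -1.2 183.2]
shift units old [ 0.0181 -0.0015  0.2339]  new [-0.051  -0.0015  0.229 ] rot units [-2.000e-03  2.471e+00 -2.000e-03]
```

```bash
python3 -m pendant '[[[0,0,0,0,0.824,0,1],[0,0,0,0,0.824,0,1],[0,0,0,0,0.824,0,1],[-0.0255,-0.0015,0,0,0,0,1],[-0.0255,0,0,0,0,0,1],[0,0,0.04,0,0,0,1],[0,0,0.04,0,0,0,1],[0,0,0.04,0,0,0,1],[0,0,0.03,0,0,0,1],[0,0,0.03,0,0,0,1],[0,0,0.02,0,0,0,1],[0,0,0,0,0,0,1],[0,0,0,0,0,0,1]]]'
python3 - <<'E'
from h import *
plan([.4836,.2094,.058],tool(-.207,.297))
E
```

```text
t: 3.15
tcp_pos: [0.4908, 0.2082, 0.0805]
tool_rot: [0.102, 0.984, 0.015, -0.147]
force: [0.2, -0.8, 0.2]
finger_gap: 1.0
gripper_force: 0.0
tcp [0.4908 0.2082 0.0805] t 3.15 q6 -1.3 F [ 0.2 -0.8  0.2] gap 1.0
shift mm old frame [ 0.4 -0.3 23.6]  new frame [ 0.4 -0.3 23.6]
shift units old [ 0.0005 -0.0004  0.0296]  new [ 0.0005 -0.0004  0.0296] rot units [-0.002  0.004  0.004]
```

```bash
python3 -m pendant '[[[0,0,0.015,0,0,0,1],[0,0,0.0147,0,0,0,1],[0,0,0,0,0,0,0.3],[0,0,0,0,0,0,0],[0,0,0,0,0,0,0],[0,0,0,0,0,0,0],[0,0,0,0,0,0,0],[0,0,0,0,0,0,0]]]' 60
python3 - <<'E'
from h import *
plan([.4836,.2094,.058],tool(-.207,.297))
E
```

```text
t: 3.95
tcp_pos: [0.4843, 0.2094, 0.0581]
tool_rot: [0.102, 0.984, 0.015, -0.146]
force: [0.8, -0.1, 2.3]
finger_gap: 0.239
gripper_force: 61.0
tcp [0.4843 0.2094 0.0581] t 3.95 q6 -1.3 F [ 0.8 -0.1  2.3] gap 0.239
shift mm old frame [ 0.6 -0.1  0.3]  new frame [ 0.6 -0.1  0.3]
shift units old [ 0.0008 -0.0001  0.0004]  new [ 0.0008 -0.0001  0.0004] rot units [0.003 0.012 0.002]
```

```bash
python3 -m pendant '[[[0.0044,0,-0.0143,0,0,0,0],[0.0088,0,-0.0287,0,0,0,0],[0.0088,0,-0.0287,0,0,0,0],[0.0088,0,-0.0287,0,0,0,0],[0.0088,0,-0.0287,0,0,0,0],[0,0,0,0,-0.6,0,0],[0,0,0,0,-0.6,0,0],[0,0,0,0,-0.6,0,0],[0,0,0,0,-0.675,0,0],[0,0,0,0,0,0,0]]]'
python3 - <<'E'
from h import *
s=snap('wrist','w2')
plan([.413,.0,.08],tool(0))
E
```

```text
t: 4.95
tcp_pos: [0.4806, 0.2096, 0.1662]
tool_rot: [0.102, 0.995, -0.0, -0.001]
force: [0.3, -0.1, -0.6]
finger_gap: 0.237
gripper_force: 60.6
tcp [0.4821 0.2096 0.1662] t 5.0 q6 -1.17 F [-0.5 -0.1 -0.3] gap 0.24
shift mm old frame [  24.6 -219.2   86.4]  new frame [  69.1 -209.6   86.2]
shift units old [ 0.0308 -0.274   0.108 ]  new [ 0.0864 -0.2619  0.1078] rot units [-0.002 -0.017 -1.715]
```

View pics/w2.png

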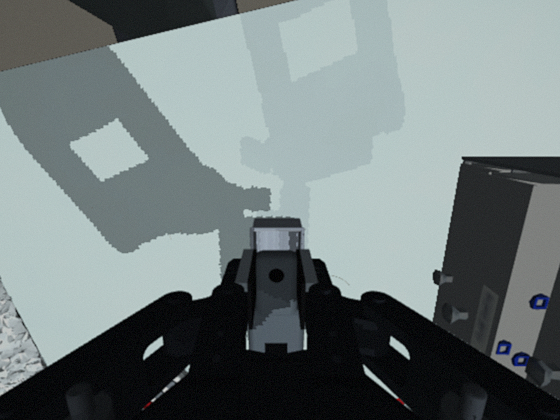

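The cutter is held by its tail, level, at about (277,275). Carrying it to the bench.

```bash
python3 -m pendant '[[[0.0044,-0.0391,0,0,0,0,0],[0.0044,-0.0391,0,0,0,0,0],[0.0044,-0.0391,0,0,0,0,0],[0.0044,-0.0391,0,0,0,0,0],[0.0044,-0.0391,0,0,0,0,0],[0.0044,-0.0391,0,0,0,0,0],[0.0044,-0.0391,0,0,0,0,0],[0,0,0,0,0,-0.57,0],[0,0,0,0,0,-0.57,0],[0,0,0,0,0,-0.575,0],[0,0,0.036,0,0,0,0],[0,0,0.036,0,0,0,0],[0,0,0.036,0,0,0,0],[0,0,0.036,0,0,0,0],[0,0,0.02,0,0,0,0],[0,0,0,0,0,0,0],[0,0,0,0,0,0,0]]]'
python3 - <<'E'
from h import *
s=snap('top','top1'); P=cloud(s)
plan([.413,.0,.016],tool(0))
z=P[...,2];m=(abs(P[...,1])<.03)&(P[...,0]>.52)&(P[...,0]<.62)&(z>.008)&(z<.2)
q=P[m];print(len(q),q.min(0).round(3),q.max(0).round(3),q.mean(0).round(3))
for x in np.arange(.47,.6,.01):
    k=q[abs(q[:,0]-x)<.005]; 
    if len(k):print(round(x,2),np.median(k,0).round(4),np.ptp(k[:,1]).round(3))
E
```

```text
t: 6.7
tcp_pos: [0.4155, -0.0004, 0.0343]
tool_rot: [0.001, 1.0, 0.0, -0.0]
force: [0.0, 0.2, -1.5]
finger_gap: 0.236
gripper_force: 60.6
tcp [ 4.156e-01 -3.000e-04  3.480e-02] t 6.75 q6 -1.84 F [ 0.   0.3 -0.4] gap 0.233
shift mm old frame [ 2.6  0.3 18.8]  new frame [ 2.6  0.3 18.8]
shift units old [0.0033 0.0004 0.0235]  new [0.0033 0.0004 0.0235] rot units [-0.002  0.01  -0.011]
145 [ 0.52  -0.015  0.008] [0.575 0.021 0.04 ] [0.544 0.001 0.031]
0.52 [0.5224 0.0024 0.0324] 0.028
0.53 [0.5291 0.0011 0.0313] 0.034
0.54 [0.5406 0.0006 0.0323] 0.028
0.55 [ 0.5502 -0.0012  0.0326] 0.021
0.56 [5.593e-01 3.000e-04 3.070e-02] 0.03
0.57 [5.692e-01 3.000e-04 2.880e-02] 0.016
0.58 [ 0.5753 -0.0024  0.027 ] 0.012
```

```bash
python3 -m pendant '[[[0,0,0.01,0,0,0,0],[0,0,0.007,0,0,0,0],[0,0,0.0025,0,0,0,0],[0,0,0,0,0,0,0],[0,0,0,0,0,0,0]]]'
python3 -m pendant '[[[0,0,0.0012,0,0,0,0],[0,0,0,0,0,0,0],[0,0,0,0,0,0,0]]]'
```

```text
t: 7.25
tcp_pos: [0.4146, 0.0002, 0.0189]
tool_rot: [0.0, 1.0, -0.0, 0.0]
force: [-0.0, -0.2, -0.5]
finger_gap: 0.238
gripper_force: 60.6
t: 7.55
tcp_pos: [0.4147, 0.0001, 0.018]
tool_rot: [0.0, 1.0, -0.0, 0.0]
force: [-0.3, -0.2, -0.7]
finger_gap: 0.238
gripper_force: 60.6
```

```bash
for i in 1 2 3; do python3 -m pendant '[[[0,0,0.0012,0,0,0,0],[0,0,0,0,0,0,0]]]' | grep -E "tcp|force"; done
```

```text
tcp_pos: [0.4147, 0.0001, 0.0169]
force: [-0.0, 0.7, -0.4]
gripper_force: 60.6
tcp_pos: [0.4147, 0.0001, 0.0159]
force: [-0.6, 0.4, -1.7]
gripper_force: 60.7
tcp_pos: [0.4147, 0.0001, 0.0155]
force: [-0.3, 1.2, 5.0]
gripper_force: 61.4
```

```bash
python3 -m pendant '[[[0,0,0,0,0,0,0.35],[0,0,0,0,0,0,0.5],[0,0,0,0,0,0,0.6],[0,0,-0.02,0,0,0,0.6],[0,0,-0.05,0,0,0,0.6],[-0.01,0,-0.05,0,0,0,0.6],[0,0,-0.04,0,0,0,0],[0,0,0,0,0,0,0],[0,0,0,0,0,0,0],[0,0,0,0,0,0,0]]]'
python3 - <<'E'
from h import *
s=snap('wrist','w3')
cv2.imwrite('pics/w3c.png',cv2.resize(s['pixels'][120:330,170:390,::-1],None,fx=2.8,fy=2.8,interpolation=cv2.INTER_CUBIC))
E
```

```text
t: 9.15
tcp_pos: [0.4217, 0.0003, 0.1421]
tool_rot: [0.001, 1.0, 0.0, -0.001]
force: [-0.9, 0.0, -0.8]
finger_gap: -0.003
gripper_force: 0.0
```

View pics/w3c.png

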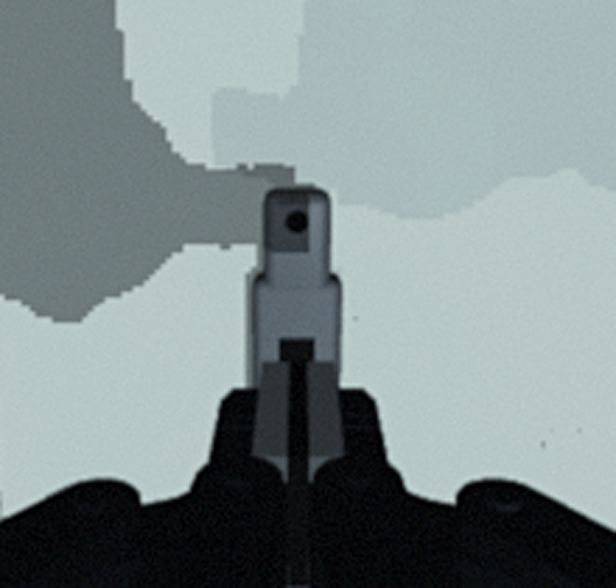

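The view shows the cutter lying flat with its tail at about (297,222) in the crop, and the shut fingers hiding the button. I'll work out the cutter's pose from the tail, and the slider notch from the earlier cloud.

Run:
```python
from h import *
# notch from w1
P=cloud(load('w1'));yaw=-.207
c=np.array([np.cos(yaw),np.sin(yaw)]);n=np.array([-c[1],c[0]])
q=P[160:300,240:310].reshape(-1,3);a=q[:,:2]@c;l=q[:,:2]@n-.3042;z=q[:,2]
m=(abs(l)<.010)&(z>.012)&(a<.545)&(a>.41)
zl=.0600-(a-.418)*np.tan(.297); b=m&(z-zl>.0035)&(abs(z-zl)<.012)
e=m&(abs(z-zl)<.004);A=np.c_[a[e],np.ones(e.sum())];k=np.linalg.lstsq(A,z[e],rcond=None)[0];print('slope deg',np.degrees(np.arctan(k[0])))
th=-np.arctan(k[0]); r=(z-(k[0]*a+k[1]))*np.cos(th)
b=m&(r>.0045); s_=(a*np.cos(th)-z*np.sin(th))
te=s_[m&(abs(r)<.003)].min();print('button from tail end',(np.percentile(s_[b],[1,50,99])-te).round(4),'off',np.median(r[b]),b.sum())
print('face max',(s_[m&(abs(r)<.003)].max()-te).round(4))
# pose now
P=cloud(load('w3'));z=P[...,2];m=(z>.009)&(z<.02)&(P[...,0]<.47)&(abs(P[...,1])<.03)
q=P[m];print(len(q),q.min(0).round(4),q.max(0).round(4),'bench',np.median(z[130:180,180:400][z[130:180,180:400]<.01]))
for x in np.arange(.395,.46,.008):
    k=q[abs(q[:,0]-x)<.004]
    if len(k):print(round(x,3),k[:,1].min().round(4),k[:,1].max().round(4),np.median(k[:,2]).round(4))
plan([.49,.0,.06],tool(0))
```

```text
slope deg -16.697128747323617
button from tail end [0.0778 0.0896 0.1023] off 0.006807533195992195 219
face max 0.13
1701 [ 0.405  -0.0139  0.009 ] [0.4696 0.0161 0.0155] bench -0.0005485728099600129
0.403 -0.0088 0.011 0.0115
0.411 -0.0097 0.012 0.0133
0.419 -0.0089 0.0121 0.0135
0.427 -0.009 0.0122 0.0133
0.435 -0.0137 0.016 0.0133
0.443 -0.0139 0.0161 0.0135
0.451 -0.013 0.0161 0.0135
0.459 -0.0132 0.0153 0.0135
tcp [4.216e-01 4.000e-04 1.419e-01] t 9.2 q6 -1.84 F [ 0.2 -0.1  0.2] gap -0.0
shift mm old frame [-68.7  -0.3  81.7]  new frame [-68.4  -0.4  81.9]
shift units old [-0.0858 -0.0004  0.1021]  new [-0.0856 -0.0004  0.1023] rot units [ 0.006 -0.023 -0.009]
```

The slider is in the 7 mm notch, so the button centre is at x ≈ 0.495, y ≈ 0.001. That leaves 21 mm to draw back.

```bash
python3 -m pendant '[[[-0.0306,0.001,0.03,0,0,0,0],[-0.0306,0,0.03,0,0,0,0],[-0.0306,0,0.03,0,0,0,0],[0,0,0.03,0,0,0,0],[0,0,0,0,0,0,0],[0,0,0,0,0,0,0]]]' | grep -E "tcp|force"
python3 -m pendant '[[[0,0,0.005,0,0,0,0],[0,0,0.004,0,0,0,0],[0,0,0,0,0,0,0],[0,0,0,0,0,0,0]]]'| grep -E "tcp|force"
```

```text
tcp_pos: [0.4943, 0.0012, 0.0458]
force: [-0.2, -1.1, 0.4]
gripper_force: 0.0
tcp_pos: [0.4962, 0.0008, 0.0404]
force: [-0.2, -0.8, 0.5]
gripper_force: 0.0
```

```bash
for i in 1 2 3 ; do python3 -m pendant '[[[0,0,0.0018,0,0,0,0],[0,0,0,0,0,0,0]]]' | grep -E "tcp|force:"; done
```

```text
tcp_pos: [0.4962, 0.0008, 0.0386]
force: [1.1, -0.5, -0.6]
gripper_force: 0.0
tcp_pos: [0.4961, 0.0008, 0.0369]
force: [-0.3, 0.2, -0.1]
gripper_force: 0.0
tcp_pos: [0.496, 0.0008, 0.0354]
force: [-0.7, -0.2, -0.0]
gripper_force: 0.0
```

```bash
for i in 1 2 3 ; do python3 -m pendant '[[[0,0,0.0018,0,0,0,0],[0,0,0,0,0,0,0]]]' | grep -E "tcp|force:"; done
```

```text
tcp_pos: [0.4961, 0.0008, 0.0341]
force: [-1.1, 0.1, 2.4]
gripper_force: 1.1
tcp_pos: [0.4961, 0.0008, 0.0327]
force: [-0.1, -0.4, 3.4]
gripper_force: 1.6
tcp_pos: [0.4961, 0.0008, 0.0312]
force: [-0.0, -0.3, 4.7]
gripper_force: 2.0
```

```bash
python3 -m pendant '[[[0,0,0.0016,0,0,0,0],[0,0,0,0,0,0,0]]]' | grep -E "tcp|force:"; python3 -m pendant '[[[0.002,0,0,0,0,0,0],[0.003,0,0,0,0,0,0],[0,0,0,0,0,0,0]]]' | grep -E "tcp|force:"
```

```text
tcp_pos: [0.4962, 0.0008, 0.0299]
force: [0.5, 1.1, 4.7]
gripper_force: 2.4
tcp_pos: [0.492, 0.0008, 0.03]
force: [1.0, 1.4, 4.4]
gripper_force: 2.4
```

```bash
python3 -m pendant '[[[0.003,0,0,0,0,0,0],[0.003,0,0,0,0,0,0],[0.003,0,0,0,0,0,0],[0.003,0,0,0,0,0,0],[0.003,0,0,0,0,0,0],[0.003,0,0,0,0,0,0],[0,0,0,0,0,0,0]]]' | grep -E "tcp|force:";  for i in 1 2 3; do python3 -m pendant '[[[0.0014,0,0,0,0,0,0],[0,0,0,0,0,0,0]]]' | grep -E "tcp|force:";done
```

```text
tcp_pos: [0.4769, 0.0009, 0.0299]
force: [-0.2, 0.9, 3.8]
gripper_force: 2.4
tcp_pos: [0.4764, 0.0009, 0.0299]
force: [0.6, 1.1, 5.0]
gripper_force: 2.4
tcp_pos: [0.4754, 0.0009, 0.0299]
force: [0.3, 1.6, 4.0]
gripper_force: 2.4
tcp_pos: [0.4745, 0.0009, 0.03]
force: [0.8, 0.8, 3.5]
gripper_force: 2.4
```

```bash
for i in 1 2; do python3 -m pendant '[[[0.0018,0,0,0,0,0,0],[0,0,0,0,0,0,0]]]' | grep -E "tcp|force:";done; python3 -m pendant '[[[0,0,-0.004,0,0,0,0],[0,0,-0.01,0,0,0,0],[0,0,-0.03,0,0,0,0],[0.02,0,-0.05,0,0,0,0.5],[0.0,0,-0.04,0,0,0,0.9],[0.0,0,0,0,0,0,1],[0,0,0,0,0,0,1],[0,0,0,0,0,0,1]]]' | grep -E "tcp|force:|gap"
python3 - <<'E'
from h import *
s=snap('wrist','w4')
P=cloud(s);z=P[...,2];m=(z>.009)&(z<.03)&(abs(P[...,0]-.47)<.13)&(abs(P[...,1])<.03)
q=P[m];print(len(q),q.min(0).round(4),q.max(0).round(4))
for x in np.arange(.395,.60,.008):
    k=q[abs(q[:,0]-x)<.004]
    if len(k)>3:print(round(x,3),k[:,1].min().round(4),k[:,1].max().round(4),np.percentile(k[:,2],[10,50,95]).round(4))
b=q[(q[:,2]>.0175)&(abs(q[:,1])<.012)];print('button',np.percentile(b,[2,50,98],axis=0).round(4),len(b))
E
```

```text
tcp_pos: [0.474, 0.0006, 0.0301]
force: [3.5, 2.0, 5.3]
gripper_force: 2.3
tcp_pos: [0.4725, 0.0004, 0.0301]
force: [3.7, 0.5, 4.5]
gripper_force: 2.3
tcp_pos: [0.4539, 0.0012, 0.1362]
force: [-0.1, -0.1, -0.2]
finger_gap: 0.846
gripper_force: 0.0
4638 [ 0.4048 -0.0142  0.009 ] [0.554  0.0203 0.0226]
0.403 -0.0081 0.0105 [0.0093 0.0112 0.0133]
0.411 -0.0091 0.0115 [0.012  0.0133 0.0146]
0.419 -0.0092 0.0115 [0.012  0.0134 0.0146]
0.427 -0.0093 0.0116 [0.0122 0.0134 0.0145]
0.435 -0.0138 0.0161 [0.0118 0.0133 0.0145]
0.443 -0.0138 0.0161 [0.0125 0.0136 0.0145]
0.451 -0.0131 0.0154 [0.0125 0.0136 0.0148]
0.459 -0.0133 0.0155 [0.0127 0.0139 0.0207]
0.467 -0.0134 0.0156 [0.0126 0.0196 0.0216]
0.475 -0.0136 0.0157 [0.0124 0.0194 0.0216]
0.483 -0.0137 0.0158 [0.0127 0.0192 0.0216]
0.491 -0.0139 0.0159 [0.0124 0.0135 0.0148]
0.499 -0.0141 0.016 [0.0125 0.0135 0.0148]
0.507 -0.0141 0.0161 [0.0124 0.0136 0.0146]
0.515 -0.0142 0.0162 [0.0122 0.0136 0.0145]
0.523 -0.0134 0.0202 [0.0121 0.0134 0.0146]
0.531 -0.0134 0.0203 [0.0119 0.0133 0.0144]
0.539 -0.0108 0.0126 [0.0125 0.0134 0.0144]
0.547 -0.0109 0.0126 [0.0125 0.0135 0.0146]
0.555 -0.0109 0.0116 [0.0124 0.0132 0.0142]
button [[ 0.461  -0.0069  0.0183]
 [ 0.4729  0.0011  0.0206]
 [ 0.4856  0.0082  0.0222]] 500
```

View pics/w4.png

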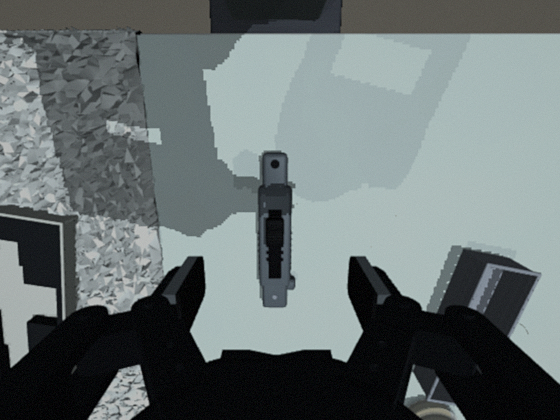

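The view shows the cutter flat with its blade in, and the button up at (275,232), 6 mm behind the origin. Next I'll look at the pocket with the empty hand, turned the way it will place the cutter.

```bash
python3 -m pendant '[[[0,0,-0.004,0,0,1,1],[0,0,-0.004,0,0,1,1],[0,0,-0.004,0,0,1,1],[0,0,-0.004,0,0,1,1],[0,0,-0.004,0,0,1,1],[0,0,-0.004,0,0,1,1],[0,0,-0.004,0,0,1,1],[0,0,-0.004,0,0,1,1],[0,0,-0.004,0,0,1,1],[0,0,-0.004,0,0,1,1],[0,0,-0.004,0,0,1,1],[0,0,-0.004,0,0,1,1],[0,0,-0.004,0,0,1,1],[0,0,-0.004,0,0,1,1],[0,0,0,0,0,1,1],[0,0,0,0,0,1,1],[0,0,0,0,0,1,1],[0,0,0,0,0,1,1],[0,0,0,0,0,1,1],[0,0,0,0,0,1,1]]]' | grep -E "tcp|t:"
python3 -c "
from h import *
plan([.565,-.257,.19],tool(2.97))"
```

```text
t: 16.45
tcp_pos: [0.4544, 0.0011, 0.1804]
tool_rot: [0.933, 0.36, -0.002, -0.001]
tcp [0.4544 0.0011 0.1804] t 16.45 q6 0.59 F [-0.6 -1.2  1.8] gap 0.997
shift mm old frame [-91.2 265.5 -10.3]  new frame [153.1 235.4  -9.6]
shift units old [-0.114   0.3319 -0.0128]  new [ 0.1913  0.2942 -0.012 ] rot units [-0.017  0.03   7.56 ]
```

```bash
python3 -m pendant '[[[-0.0143,0.0415,-0.0015,0,0,0,1],[-0.0143,0.0415,-0.0015,0,0,0,1],[-0.0143,0.0415,-0.0015,0,0,0,1],[-0.0143,0.0415,-0.0015,0,0,0,1],[-0.0143,0.0415,-0.0015,0,0,0,1],[-0.0143,0.0415,-0.0015,0,0,0,1],[-0.0143,0.0415,-0.0015,0,0,0,1],[-0.0143,0.0415,-0.0015,0,0,0,1],[0,0,0,0,0,0.945,1],[0,0,0,0,0,0.945,1],[0,0,0,0,0,0.945,1],[0,0,0,0,0,0.945,1],[0,0,0,0,0,0.945,1],[0,0,0,0,0,0.945,1],[0,0,0,0,0,0.945,1],[0,0,0,0,0,0.945,1],[0,0,0,0,0,0,1],[0,0,0,0,0,0,1]]]' | grep -E "tcp|t:"
python3 - <<'E'
from h import *
s=snap('wrist','w5')
plan([.565,-.257,.19],tool(2.97))
E
```

```text
t: 18.25
tcp_pos: [0.5665, -0.2565, 0.19]
tool_rot: [0.997, -0.082, -0.001, -0.001]
tcp [ 0.5666 -0.2566  0.1904] t 18.3 q6 1.13 F [ 0.2 -0.  -0.9] gap 0.998
shift mm old frame [-1.6  0.6  0.4]  new frame [-1.6  0.6  0.4]
shift units old [-0.0019  0.0008  0.0005]  new [-0.0019  0.0008  0.0005] rot units [-0.008  0.015  0.058]
```

View pics/w5.png

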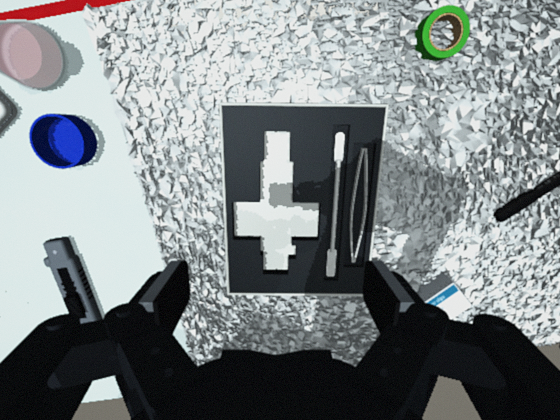

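The view shows the cut-out with its tail end at (277,135), wells at (243,220) and (310,220), and nose end at (275,268). The tray lines up well with the tool. I'll fit the outline.

Run:
```python
from h import *
from scipy.optimize import minimize
s=load('w5');P=cloud(s);g=s['pixels'].mean(-1)
w=np.zeros(g.shape,bool);w[112:285,230:322]=True
q=P[w];zz=q[:,2];print('z',np.percentile(zz,[5,25,50,75,95]).round(4),'mat',np.median(P[300:340,240:330,2]).round(4))
br=g[w]>95; lo=br  # colour mask
low2=zz<(.5*(np.median(zz[br])+np.median(zz[~br])));print('z low/foam',np.median(zz[br]),np.median(zz[~br]))
def inside(l):
    x,y=l[:,0]*1e3,l[:,1]*1e3;a=abs(y)
    def sd(d): return 1/(1+np.exp(d/0.7))
    bx=lambda x0,x1,y0,y1: np.maximum.reduce([x0-x,x-x1,y0-y,y-y1])
    d=np.minimum.reduce([bx(-77,-46,-13,13),bx(-48,54,-17,17),bx(50,77,-14,14),bx(42,58,0,22),bx(-6,36,-44,44)])
    return sd(d)
for name,m in [('col',lo),('dep',low2)]:
    best=None
    for th in (2.95,3.0,3.05):
        def f(p):
            c,sn=np.cos(p[2]),np.sin(p[2]);d=q[:,:2]-p[:2]
            return ((inside(np.c_[d@[c,sn],d@[-sn,c]])-m)**2).sum()
        r=minimize(f,[.553,-.257,th],method='Nelder-Mead',options=dict(initial_simplex=np.array([[.553,-.257,th],[.56,-.257,th],[.553,-.25,th],[.553,-.257,th+.05]]),xatol=1e-5))
        if best is None or r.fun<best.fun: best=r
    print(name,best.x.round(4),best.fun,m.sum())
p=best.x;print('tool yaw',R.from_quat(monitor.sense()['tool_rot']).as_matrix()[:,0])
```

```text
z [0.0097 0.0108 0.0217 0.0226 0.0234] mat 0.005
z low/foam 0.010464083257524737 0.022377510505364906
col [ 0.5557 -0.2537  2.9694] 326.2060993783249 5961
dep [ 0.5551 -0.254   2.969 ] 356.21712862676293 6147
tool yaw [ 0.98647658 -0.1638926  -0.00178038]
```

```bash
python3 -c "
from h import *
plan([.4944,.0011,.14],tool(np.pi))"
```

```text
tcp [ 0.5666 -0.2566  0.1904] t 18.3 q6 1.13 F [ 0.2 -0.  -0.9] gap 0.998
shift mm old frame [-113.4 -242.4   50.8]  new frame [ -72.2 -257.7   50.4]
shift units old [-0.1418 -0.3029  0.0635]  new [-0.0903 -0.3222  0.063 ] rot units [-0.009  0.014 -1.372]
```

```bash
python3 -m pendant '[[[-0.0177,-0.0379,0,0,0,0,1],[-0.0177,-0.0379,0,0,0,0,1],[-0.0177,-0.0379,0,0,0,0,1],[-0.0177,-0.0379,0,0,0,0,1],[-0.0177,-0.0379,0,0,0,0,1],[-0.0177,-0.0379,0,0,0,0,1],[-0.0177,-0.0379,0,0,0,0,1],[-0.0177,-0.0379,0,0,0,0,1],[0,0,0.03,0,0,-0.686,1],[0,0,0.033,0,0,-0.686,1],[0,0,0,0,0,0,1],[0,0,0,0,0,0,1]]]' | grep -E "tcp|t:"
python3 - <<'E'
from h import *
s=snap('wrist','w6')
P=cloud(s);z=P[...,2];m=(z>.009)&(z<.03)&(abs(P[...,0]-.47)<.13)&(abs(P[...,1])<.03)
q=P[m];print(len(q),q.min(0).round(4),q.max(0).round(4))
for x in np.arange(.395,.60,.012):
    k=q[abs(q[:,0]-x)<.004]
    if len(k)>3:print(round(x,3),k[:,1].min().round(4),k[:,1].max().round(4),np.median(k[:,2]).round(4))
plan([.4944,.0011,.017],tool(np.pi))
E
```

```text
t: 19.5
tcp_pos: [0.4955, 0.0011, 0.141]
tool_rot: [1.0, -0.001, -0.0, -0.0]
4705 [ 0.4069 -0.0153  0.0091] [0.5553 0.0194 0.0228]
0.407 -0.0098 0.0111 0.0131
0.419 -0.0097 0.011 0.0135
0.431 -0.0106 0.0108 0.0133
0.443 -0.0143 0.0144 0.0134
0.455 -0.0142 0.0142 0.0136
0.467 -0.0139 0.0151 0.0195
0.479 -0.0149 0.0149 0.0195
0.491 -0.0147 0.0147 0.0138
0.503 -0.0153 0.0154 0.0135
0.515 -0.0151 0.0152 0.0136
0.527 -0.0151 0.0194 0.0134
0.539 -0.0122 0.0183 0.0134
0.551 -0.0121 0.0111 0.0134
tcp [0.4962 0.0008 0.1416] t 19.55 q6 1.35 F [-0.1  0.2 -0.5] gap 0.997
shift mm old frame [ -1.9  -0.3 124.6]  new frame [ -1.8  -0.3 124.6]
shift units old [-0.0024 -0.0004  0.1558]  new [-0.0022 -0.0003  0.1558] rot units [ 0.002 -0.008 -0.025]
```

```bash
python3 -m pendant '[[[-0.001,0,0.04,0,0,0,1],[0,0,0.04,0,0,0,1],[0,0,0.04,0,0,0,1],[0,0,0.02,0,0,0,1],[0,0,0.01,0,0,0,1],[0,0,0.005,0,0,0,1],[0,0,0,0,0,0,0.4],[0,0,0,0,0,0,0.4],[0,0,0,0,0,0,0.4],[0,0,0,0,0,0,0.4]]]' 40 | grep -E "tcp|t:"
python3 -c "
from h import *
plan([.4952,.0007,.017],tool(np.pi))"
```

```text
t: 20.55
tcp_pos: [0.4953, 0.001, 0.0179]
tool_rot: [1.0, -0.001, 0.001, 0.0]
tcp [0.4953 0.001  0.0179] t 20.55 q6 1.35 F [ 0.3 -0.5  0.4] gap 0.399
shift mm old frame [-0.1  0.3  0.9]  new frame [-0.1  0.3  0.9]
shift units old [-0.0002  0.0004  0.0011]  new [-0.0002  0.0004  0.0011] rot units [ 0.003 -0.015 -0.016]
```

```bash
python3 -m pendant '[[[0,0,0.0011,0,0,0,0.4],[0,0,0,0,0,0,0],[0,0,0,0,0,0,0],[0,0,0,0,0,0,0],[0,0,0,0,0,0,0],[0,0,-0.01,0,0,0,0],[0,0,-0.04,0,0,0,0],[0,0,-0.04,0,0,0,0],[0,0,-0.04,0,0,0,0],[0,0,0,0,0,0,0]]]' 60
python3 -c "
from h import *
plan([.5397,-.2507,.12],tool(-.1726))"
```

```text
t: 21.55
tcp_pos: [0.4972, 0.0007, 0.1239]
tool_rot: [1.0, -0.001, 0.004, 0.001]
force: [1.4, -0.7, -1.9]
finger_gap: 0.331
gripper_force: 59.6
tcp [0.4972 0.0007 0.1239] t 21.55 q6 1.35 F [ 1.4 -0.7 -1.9] gap 0.331
shift mm old frame [ 42.9 251.3   4.8]  new frame [ -85.1 -240.3    3.9]
shift units old [0.0537 0.3141 0.006 ]  new [-0.1063 -0.3004  0.0049] rot units [ 1.0500e-01  1.4000e-02 -2.4756e+01]
```

```bash
python3 -m pendant '[[[0.0067,0.0393,0,0,0,0,0],[0.0067,0.0393,0,0,0,0,0],[0.0067,0.0393,0,0,0,0,0],[0.0067,0.0393,0,0,0,0,0],[0.0067,0.0393,0,0,0,0,0],[0.0067,0.0393,0,0,0,0,0],[0.0067,0.0393,0,0,0,0,0],[0.0067,0.0393,0,0,0,0,0],[0,0,0,0,0,-1,0],[0,0,0,0,0,-1,0],[0,0,0,0,0,-1,0],[0,0,0,0,0,-1,0],[0,0,0,0,0,-1,0],[0,0,0,0,0,-1,0],[0,0,0,0,0,-1,0],[0,0,0,0,0,-1,0],[0,0,0,0,0,-1,0],[0,0,0,0,0,-1,0],[0,0,0,0,0,-1,0],[0,0,0,0,0,-1,0]]]' | grep -E "tcp|t:|gap"
python3 -m pendant '[[[0,0,0,0,0,-1,0],[0,0,0,0,0,-1,0],[0,0,0,0,0,-1,0],[0,0,0,0,0,-1,0],[0,0,0,0,0,-1,0],[0,0,0,0,0,-1,0],[0,0,0,0,0,-1,0],[0,0,0,0,0,-1,0],[0,0,0,0,0,-1,0],[0,0,0,0,0,-1,0],[0,0,0,0,0,-1,0],[0,0,0,0,0,-1,0],[0,0,0,0,0,-0.75,0],[0,0,0,0,0,0,0],[0,0,0,0,0,0,0],[0,0,0,0,0,0,0]]]' | grep -E "tcp|t:|gap"
python3 -c "
from h import *
plan([.5397,-.2507,.055],tool(-.1726))"
```

```text
t: 23.55
tcp_pos: [0.5363, -0.2499, 0.1189]
tool_rot: [0.751, 0.66, -0.0, -0.001]
finger_gap: 0.331
t: 25.15
tcp_pos: [0.5369, -0.2503, 0.1198]
tool_rot: [0.087, 0.996, 0.0, -0.0]
finger_gap: 0.33
tcp [ 0.5369 -0.2503  0.1198] t 25.15 q6 -2.02 F [-0.6  0.  -1.5] gap 0.33
shift mm old frame [-2.9  0.1 64.8]  new frame [-2.8  0.1 64.8]
shift units old [-0.0036  0.0001  0.081 ]  new [-0.0035  0.0002  0.081 ] rot units [ 0.004 -0.005 -0.02 ]
```

```bash
python3 -m pendant '[[[-0.0035,0,0.03,0,0,0,0],[0,0,0.03,0,0,0,0],[0,0,0.025,0,0,0,0],[0,0,0,0,0,0,0],[0,0,0,0,0,0,0],[0,0,0,0,0,0,0]]]' | grep -E "tcp|t:|gap"
python3 - <<'E'
from h import *
s=snap('wrist','w7')
cv2.imwrite('pics/w7c.png',cv2.resize(s['pixels'][130:350,180:380,::-1],None,fx=2.7,fy=2.7,interpolation=cv2.INTER_CUBIC))
plan([.5397,-.2507,.0275],tool(-.1726))
P=cloud(s);z=P[...,2];y=2.969;c=np.array([np.cos(y),np.sin(y)]);n=np.array([-c[1],c[0]])
d=P[...,:2]-[.5545,-.2533];a=d@c;l=d@n
m=(a>.03)&(abs(l)<.03)
for lo,hi,nm in [(.033,.075,'cutter'),(.004,.016,'floor')]:
  for x in (.047,.053,.06,.066,.07,.074,.078):
    k=m&(abs(a-x)<.002)&(z>lo)&(z<hi)
    if k.sum()>2: print(nm,x,(l[k].min()*1e3).round(1),(l[k].max()*1e3).round(1),np.median(z[k]).round(4))
k=m&(z>.033)&(z<.075);print('nose end',np.percentile(a[k],99.5).round(4)); k=m&(z<.016)&(a<.09);print('pocket end',np.percentile(a[k],99).round(4))
E
```

```text
t: 25.75
tcp_pos: [0.5407, -0.2516, 0.0534]
tool_rot: [0.087, 0.996, -0.001, 0.001]
finger_gap: 0.334
tcp [ 0.5408 -0.2516  0.0535] t 25.8 q6 -2.02 F [-0.6 -0.1 -1.4] gap 0.329
shift mm old frame [ 1.3  0.7 26. ]  new frame [ 1.2  0.7 26. ]
shift units old [0.0016 0.0009 0.0325]  new [0.0015 0.0009 0.0325] rot units [-0.009  0.022 -0.01 ]
cutter 0.047 -14.9 19.4 0.0498
cutter 0.053 -12.3 19.1 0.0497
cutter 0.06 -12.2 11.4 0.05
cutter 0.066 -12.1 11.8 0.0499
cutter 0.07 -11.9 11.6 0.0498
cutter 0.074 -11.3 11.1 0.0479
floor 0.047 -17.4 21.8 0.0106
floor 0.053 -17.4 21.9 0.0104
floor 0.07 -14.3 13.7 0.0104
floor 0.074 -14.4 13.8 0.0105
nose end 0.0737
pocket end 0.0756
```

View pics/w7c.png

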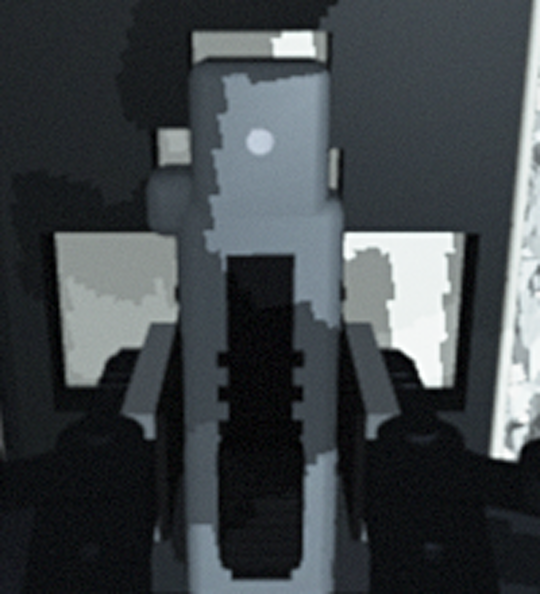

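The crop shows the nose, guard and waist lined up over their cut-outs, with gaps equal on both sides. By depth, the nose gap is 1.9 mm against 2 mm nominal. I'll lower straight down.

```bash
python3 -m pendant '[[[0,0,0.01,0,0,0,0],[0,0,0.008,0,0,0,0],[0,0,0.005,0,0,0,0],[0,0,0,0,0,0,0],[0,0,0,0,0,0,0]]]' | grep -E "tcp|t:|force:"
for i in 1 2 3; do python3 -m pendant '[[[0,0,0.0025,0,0,0,0],[0,0,0,0,0,0,0]]]' | grep -E "tcp|force:";done
```

```text
t: 26.3
tcp_pos: [0.5399, -0.251, 0.0336]
tool_rot: [0.087, 0.996, 0.0, -0.0]
force: [0.2, 0.3, -0.5]
gripper_force: 59.7
tcp_pos: [0.54, -0.251, 0.0318]
force: [-0.5, 0.5, -1.0]
gripper_force: 59.7
tcp_pos: [0.5399, -0.2509, 0.0297]
force: [0.7, 0.6, -1.9]
gripper_force: 59.7
tcp_pos: [0.54, -0.2511, 0.0278]
force: [-0.4, -0.1, -0.5]
gripper_force: 59.7
```

```bash
for i in 1 2; do python3 -m pendant '[[[0,0,0.0012,0,0,0,0],[0,0,0,0,0,0,0]]]' | grep -E "tcp|force:";done
```

```text
tcp_pos: [0.54, -0.251, 0.0276]
force: [-1.1, 1.1, 3.5]
gripper_force: 60.3
tcp_pos: [0.54, -0.251, 0.0276]
force: [-1.8, 2.1, 11.5]
gripper_force: 61.1
```

It touched down at the expected height. Releasing and retreating.

```bash
python3 -m pendant '[[[0,0,-0.0015,0,0,0,0],[0,0,0,0,0,0,0.4],[0,0,0,0,0,0,0.5],[0,0,0,0,0,0,0.5],[0,0,0,0,0,0,0.5],[0,0,-0.01,0,0,0,0.5],[0,0,-0.04,0,0,0,0.5],[0,0,-0.05,0,0,0,0.6],[0.04,0,-0.05,0,0,0,1],[0.04,0,-0.04,0,0,0,1],[0,0,0,0,0,0,1],[0,0,0,0,0,0,1]]]'
python3 - <<'E'
from h import *
s=snap('wrist','w8')
P=cloud(s);z=P[...,2];y=2.969;c=np.array([np.cos(y),np.sin(y)]);n=np.array([-c[1],c[0]])
d=P[...,:2]-[.5545,-.2533];a=d@c;l=d@n
for x in (-.07,-.06,-.04,-.02,0.04,.047,.053,.06,.066,.07,.073):
    k=(abs(a-x)<.003)&(abs(l)<.014)
    f=(abs(a-x)<.003)&(abs(l)<.008)
    if f.sum(): print(x,np.median(z[f]).round(4),f.sum())
k=(abs(l)<.008)&(abs(a)<.1);hi=k&(z>.02)&(z<.0275);
g=(abs(l)<.02)&(abs(a)<.077)&(z<.015);print('low pts along',np.percentile(a[g&(abs(l)<.01)],[1,50,99]) if (g&(abs(l)<.01)).sum() else 0)
cv2.imwrite('pics/w8c.png',cv2.resize(s['pixels'][60:360,130:430,::-1],None,fx=1.9,fy=1.9,interpolation=cv2.INTER_CUBIC))
E
```

```text
t: 28.5
tcp_pos: [0.478, -0.2405, 0.1795]
tool_rot: [0.087, 0.996, -0.001, 0.002]
force: [-0.1, -0.9, 0.1]
finger_gap: 1.001
gripper_force: 0.0
-0.07 0.024 57
-0.06 0.0244 61
-0.04 0.0243 70
-0.02 0.0299 28
0.04 0.0245 84
0.047 0.0244 84
0.053 0.0245 86
0.06 0.0243 83
0.066 0.0246 91
0.07 0.0243 97
0.073 0.0229 125
low pts along [0.07369083 0.07394543 0.07434734]
```

View pics/w8c.png

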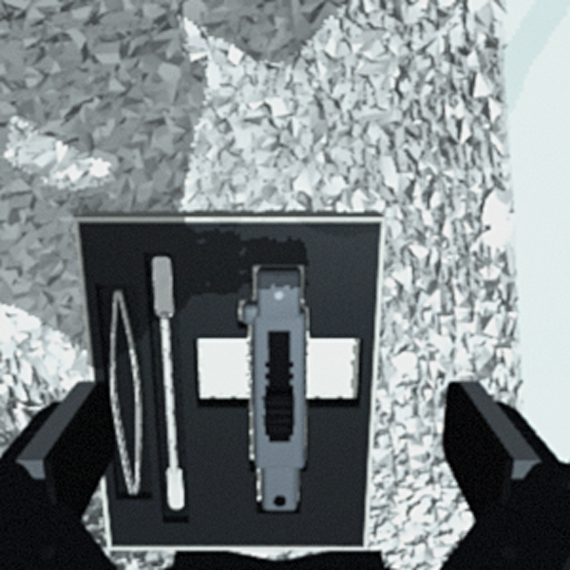

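The cutter sits level in its cut-out. Its face is at 0.0244 m along the whole length, which is the 10.4 mm floor plus 14 mm. The blade is in, the button is up, and nothing is touching.

```bash
python3 -c "
from station import job
print(job.sign_off())"
```

```text
the job is handed in; nothing more can be done
None
```

The cutter is seated level in its cut-out, nose end the right way round, with the blade fully in and the button up; I handed the job in after about 28.5 s of the 72 s, but the sign-off returned no verdict.

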